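# Screwdriver torque dial up by four clicks

## Task

Turn the torque dial on top of the electric screwdriver's power unit clockwise (seen from above) by exactly four clicks, not going past the fourth, by pushing the back of its upright fin with a fingertip: do not pinch the fin or touch its front face. Leave the dial seated in that click and do not shove, tip or lift the unit, or disturb the bit case, bottle, screwdriver and circuit board.

Things in the scene. Friction and masses are not known exactly. Their poses are not given: they have to be found in the camera images.
- unit: power unit: light grey box 190 (x) x 170 (y) x 75 mm high, about 2.2 kg, loose on rubber feet; origin at the centre of its underside, z up, front (dark display) at -x. The dial's axis stands on its flat top, 20 mm from its centre towards the front. At the start the fin points 60 degrees counterclockwise (seen from above) from the unit's +x, at the fourth click 60 degrees clockwise.
- dial_centre (a point): fixed point on the dial's vertical axis, at the disc's upper face, 88.5 mm above the bench. The disc is black, 74 mm in diameter; only the fin stands on it. On the unit's top around it a grey scale plate, 100 mm in diameter, has black ticks 30 degrees apart, one a click; those of the start and of the fourth click are slightly wider.
- torque_dial (a joint): dial angle (rad), growing clockwise from above; 0 at the start, a click every 0.5236 (30 degrees), the fourth at 2.094; range -1.15 to 3.25. A sprung roller holds it in each click: about 3 to 5 N on the fin starts it, the resistance falls to nothing half-way, then the dial springs ahead of the finger into the next click. Let go between clicks, it goes to the nearer one.
- fin_back (a point): centre of the back face of the fin: a black upright radial wall on the disc with a white line on top, 13 to 37 mm from the axis, its top 111.5 mm above the bench, 11 mm thick (back half 6, front half 5). The back face is flat, 24 x 23 mm, 6 mm off the radial plane on its counterclockwise side; this point is 25 mm out along the fin, 11.5 mm above the disc. It turns with the dial.
- fin_front: front half of the fin, fixed to the dial, on the clockwise side; not to be touched. Its origin lies on the dial's axis at the unit's top.
- bit_case: grey plastic box 40 x 70 x 22 mm lying loose on the unit's top behind the dial, its near side about 60 mm from the dial's axis; origin under its centre.
- dispenser: white plastic solvent bottle, 66 mm in diameter, 126 mm tall, loose; origin under its centre.
- driver: hand screwdriver lying loose on the bench; origin on the bench below it.
- board: green circuit board 90 x 130 mm lying loose on four 6 mm stand-offs, up to 20 mm high; origin under its centre.

How it is judged (in metres and radians):
On the way, in this order (a step that is already met when the one before it is completed fails the run):
1. the dial rests in or passes through its first to third clicks (value of joint torque_dial between 0.367 and 1.78 rad), for 0.1 s.
2. the dial is in its fourth click (value of joint torque_dial between 1.99 and 2.199 rad), for 0.2 s.
At the end, for the whole second after the job is handed in: The dial rests within 0.2 of a click (6 degrees) of the fourth click clockwise from its start, the unit stands upright within 15 mm and the other four things lie within 20 mm of where they started (all of step 2 and angular speed of fin_front below 0.1 rad/s and distance of unit from where it was at the start of the episode below 0.015 m and angle between unit's own z axis and vertical below 0.05 rad and distance of each of bit_case, dispenser, driver, board from where it was at the start of the episode below 0.02 m); the robot touches nothing.
It fails at once if the dial is turned past the fourth click (value of joint torque_dial above 2.409 rad).
It fails at once if the dial is turned backwards by a click (value of joint torque_dial below -0.314 rad).
It fails at once if the front face of the fin is touched (pinched or pushed from the wrong side) (contact force between the fingers and fin_front above 1 N).
It fails at once if the power unit is lifted, tipped or shoved more than 15 mm (distance of unit from where it was at the start of the episode above 0.015 m or angle between unit's own z axis and vertical above 0.08 rad).
It fails at once if one of the four other things is moved more than 20 mm (distance of any of bit_case, dispenser, driver, board from where it was at the start of the episode above 0.02 m).
It also fails if it takes over 43 s, if anything falls off the work surface, if the arm or the gripper's body presses on something with over 40 N, if the wrist force passes 120 N, or if a joint passes its speed limit or range.

## Robot

A 6-joint arm with a two-finger parallel gripper is mounted at the origin on the work surface. World frame = base frame: x ahead of the robot, y to its left, z up, the work surface at z = 0. Lengths are in m, angles in degrees, forces in N, time in s.
With the tool pointing down it reaches from about 0.25 to 0.725 m from the base axis. Payload 9.7 kg.
Tool frame: the origin (TCP) lies midway between the tips of the shut fingers; the grasp point (between the pads) lies 19 mm behind it; x points along the fingers, y is the direction in which the jaws open and shut, and the axes are right-handed (so a half turn about x gives the same grasp; the last joint's range is limited). The gripper opens to 85 mm and grips with 20 to 120 N. Pads are 22 mm wide; open, the fingers measure 114 mm over their backs; the gripper's body (76 mm by 85 mm) begins 54 mm behind the grasp point. The pads swing forward as they close: fully open they stand 13 mm farther back than shut.
Start: joints at [-69.958, 4.979, 10.078, 95.1, 0, 90], TCP at [0.188, -0.517, 0.231] pointing down, gripper open.
Joint ranges: [-179.16, 179.16], [-48.56, 103.87], [-65.8, 70.77], [-126.05, 130.52], [-82.76, 87.17], [-180, 180]. Speed limits (degrees/s): [127.2, 127.2, 147.25, 180, 180, 180].

## Interface

Orientations are given as [roll, pitch, yaw] about the fixed x, y, z axes, in that order (R = Rz(yaw) Ry(pitch) Rx(roll)).
In Python, from workcell import bot, cams gives the robot as it stands.
- The arm moves only by the tool apply_moves, never from a script. Its argument "commands" is a list of rows, each a list of 5 numbers: the shift along the tool's x, y, z in m, then the turn about the tool's x in rad, then the opening, from -1 (shut) to 1 (fully open). In form: [[tx, ty, tz, roll, hand], ...]. A call has 1 to 12 rows; each row is the pose to reach, as a shift and turn from the pose measured when the call began, along the tool's axes at that moment; what a row does not reach only later rows make up. A row lasts 1/10 s, in which the tool goes at most 50 mm and 8.59 degrees, less where a joint would pass 70% of its speed; a pose out of reach is approached as far as the arm can. A call with a gripper value outside its range is refused whole. The fingers move at their own pace and stop on an object; "newtons" is the grip in N (left out, the last holds). Time passes only in rows, so rows that repeat a pose let the fingers close. It gives the time, the measured TCP pose, the force and the opening at its end, in the units of the state.
- bot.get_obs(): the state, without advancing time (a new reading comes with each control period).
- cams.camera(name): name is "side" or "top"; returns a dict with "frame" (420x560x3 uint8, blue, green, red), "depth" (420x560 float32, m along the optical axis (not along the pixel's ray), 0 where there is no reading), "camera_matrix" (3x3 intrinsics, pixels), "R" (3x3) and "t" (3): a world point X has camera coordinates R X + t. Camera axes: x right, y down, z forward; pixel columns grow to the right and rows downward; lengths in m; the calibration is good to about 2 mm. A picture is of the moment at which its call begins.
- bot.job_done(): hands the job in, once; it reports no verdict.
Trained networks look in the newest picture that a camera, given by its name, has taken for a name from the list of things; names that differ only in an ending like _2 or _b are one class to them, and where a whole thing is asked for, a point or a joint stands for the part that bears it (a point fixed in the world has none). Each returns a list of dicts, best first, with "confidence" (0 to 1); they miss things now and then, are a little off and sometimes report something else, mostly with a low value. They report only what shows in the picture. A call takes as long as a camera call.
- cams.spot_in(name, camera): "rect" ([left, top, right, bottom] in pixels, round what is visible of it).
The state is a dict: "time": time; "q": joint angles; "qd": joint speeds; "joint_efforts": joint torques, N m; "ee_pos": TCP position; "tcp_rot": TCP orientation; "wrist_force": force on the tool from outside, world axes, zero at the start; "torque": the same for the moment, N m; "opening": finger opening in m.
Only numpy, scipy, OpenCV 4.12 (cv2) and the standard library are available. Lean on these libraries where they do the work, as an engineer would, in place of code of your own. Each camera call takes 0.05 s, during which the arm holds its last target. There are 200 camera calls.

## Working session

There is one attempt and no reset: what is moved stays moved. The work goes in short steps, Python scripts to look and compute and a tool call to move; the robot and the scene stay as the last step left them, time stands still between calls to the robot, and variables do not carry over. Pictures are saved under pics/ and viewed, about 8 in all and at most 12, crops included, and the job is handed in when it is done.

Besides the shell and the picture viewer there is one more tool, called after ">>>" as name(argument=value, ...), one argument or row to a line, values as JSON. apply_moves: Moves the arm, as the interface text tells. Its arguments: {"type":"object","properties":{"commands":{"type":"array"},"newtons":{"type":"number"}},"required":["commands"]}

```bash
mkdir -p pics; ls; python3 - <<'E'
from workcell import bot,cams
import cv2,numpy as np
o=bot.get_obs();print({k:np.round(v,3) for k,v in o.items()})
for n in("top","side"):
    c=cams.camera(n);cv2.imwrite(f"pics/{n}0.png",c["frame"]);np.savez(f"{n}0.npz",**c)
    print(n,c["camera_matrix"].round(1).tolist(),c["R"].round(3).tolist(),c["t"].round(3).tolist())
    for t in("unit","bit_case","fin_back","fin_front","dispenser","driver","board"):
        print(t,[(np.round(d["rect"],0).tolist(),round(d["confidence"],2)) for d in cams.spot_in(t,n)][:2])
E
```

```text
pics
{'time': np.float64(0.0), 'q': array([-6.9959e+01,  5.0110e+00,  1.0033e+01,  9.5099e+01,  1.0000e-03,
        9.0002e+01]), 'qd': array([-0.044, -0.007, -0.021,  0.095, -0.041,  0.003]), 'joint_efforts': array([-1.0000e-03, -5.2038e+01,  4.6481e+01,  1.6000e-02, -0.0000e+00,
       -0.0000e+00]), 'ee_pos': array([ 0.188, -0.516,  0.231]), 'tcp_rot': array([-90.73 ,  89.922, 109.309]), 'wrist_force': array([ 0.064,  0.637, -0.361]), 'torque': array([-0.018, -0.043, -0.009]), 'opening': np.float64(0.085)}
top [[458.3, 0.0, 277.6], [0.0, 458.3, 212.8], [0.0, 0.0, 1.0]] [[0.005, -1.0, -0.028], [-1.0, -0.004, -0.025], [0.024, 0.028, -0.999]] [0.065, 0.535, 0.896]
unit [([247.0, 106.0, 366.0, 230.0], 0.84)]
bit_case [([278.0, 117.0, 321.0, 147.0], 0.94)]
fin_back [([287.0, 157.0, 330.0, 200.0], 0.78)]
fin_front []
dispenser [([192.0, 193.0, 232.0, 225.0], 0.56)]
driver [([392.0, 74.0, 426.0, 179.0], 0.61)]
board [([276.0, 243.0, 357.0, 311.0], 0.85)]
side [[493.9, 0.0, 288.1], [0.0, 493.9, 204.4], [0.0, 0.0, 1.0]] [[-0.995, -0.1, -0.019], [-0.062, 0.743, -0.666], [0.08, -0.662, -0.745]] [0.553, 0.055, 1.157]
unit [([220.0, 168.0, 307.0, 255.0], 0.98)]
bit_case [([222.0, 183.0, 241.0, 210.0], 0.87), ([204.0, 147.0, 276.0, 158.0], 0.57)]
fin_back [([252.0, 181.0, 287.0, 210.0], 0.76)]
fin_front []
dispenser [([268.0, 235.0, 300.0, 294.0], 0.81), ([253.0, 183.0, 288.0, 208.0], 0.46)]
driver [([204.0, 148.0, 278.0, 158.0], 0.65)]
board [([318.0, 190.0, 379.0, 240.0], 0.8)]
```

```bash
python3 - <<'E'
import cv2,numpy as np
a=cv2.imread("pics/top0.png")
a1=cv2.resize(a[60:330,170:440],None,fx=1.45,fy=1.45)
b=cv2.imread("pics/side0.png")
crop=cv2.resize(a[100:240,240:380],None,fx=4.2,fy=4.2,interpolation=cv2.INTER_CUBIC)
h=588
cv2.imwrite("pics/c1.png",crop)
s=cv2.resize(b[140:310,170:400],None,fx=1.7,fy=1.7); 
out=np.zeros((600,800,3),np.uint8);out[:a1.shape[0],:a1.shape[1]]=a1;out[:s.shape[0],400:400+s.shape[1]]=s
cv2.imwrite("pics/m1.png",out)
E
```

```text
(no output)
```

View pics/c1.png

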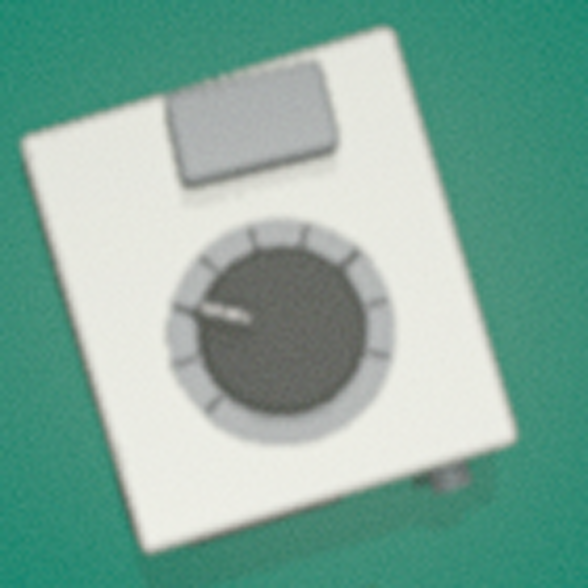

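View pics/m1.png

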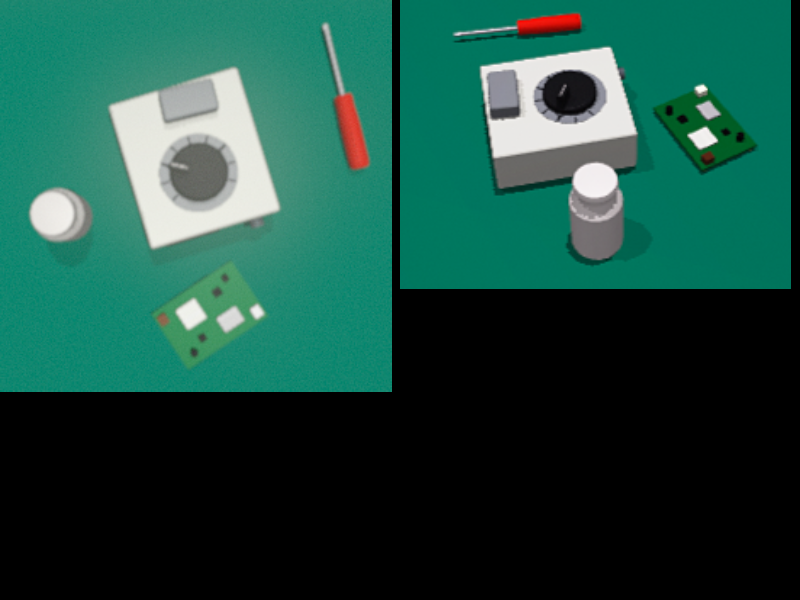

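The top view shows the unit with its back up-left (yaw about +17°). The dial sits near pixel (307,179), the fin points left and slightly up at the wider start tick, and the bit case is above the dial. The side view agrees. Next I'll measure precisely.

```bash
cat > h.py <<'E'
import numpy as np,cv2
def onplane(c,uv,z):
    uv=np.atleast_2d(uv).astype(float);K,R,t=c["camera_matrix"],c["R"],c["t"]
    d=(np.c_[uv,np.ones(len(uv))]@np.linalg.inv(K).T)@R; o=-R.T@t
    return o+d*((z-o[2])/d[:,2])[:,None]
def proj(c,X):
    p=np.atleast_2d(X)@c["R"].T+c["t"];p=p@c["camera_matrix"].T;return p[:,:2]/p[:,2:]
def rect(c,C,half,z,n=400,m=2000):
    # metric top-down picture: col->-y, row->-x
    g=(np.arange(n)-n/2+.5)/(n/2)*half
    Y,X=np.meshgrid(C[1]-g,C[0]-g);P=proj(c,np.c_[X.ravel(),Y.ravel(),np.full(X.size,z)]).astype(np.float32)
    return cv2.remap(c["frame"],P[:,0].reshape(n,n),P[:,1].reshape(n,n),cv2.INTER_CUBIC)
E
python3 - <<'E'
import numpy as np,cv2
from h import *
for n,box in(("top",(287,157,330,200)),("side",(252,181,288,211))):
    c=dict(np.load(f"{n}0.npz"))
    f=c["frame"].astype(int);g=f.max(2)
    m=np.zeros(g.shape,np.uint8);l,t,r,b=box;m[t-5:b+5,l-5:r+5]=(g[t-5:b+5,l-5:r+5]<(115 if n=="top" else 75))
    m=cv2.morphologyEx(m,cv2.MORPH_OPEN,np.ones((3,3)))
    cs=max(cv2.findContours(m,0,1)[0],key=cv2.contourArea);hull=cv2.convexHull(cs)
    e=cv2.fitEllipse(hull);print(n,"ellipse",np.round(e[0],1),np.round(e[1],1),"disc centre",onplane(c,e[0],.0885).round(4))
    P=onplane(c,hull[:,0],.0885);(x,y),rr=cv2.minEnclosingCircle(P[:,:2].astype(np.float32));print("minencl",x,y,rr)
    # unit top
    w=((f.min(2)>190) if n=="top" else (f.min(2)>170)).astype(np.uint8)
    w=cv2.morphologyEx(w,cv2.MORPH_CLOSE,np.ones((3,3)))
    cs=[k for k in cv2.findContours(w,0,1)[0] if cv2.contourArea(k)>2500]
    for k in cs:
        P=onplane(c,k[:,0],.075);q=cv2.minAreaRect((P[:,:2]*1000).astype(np.float32));print("unit",q)
    # depth
    D=c["depth"];u,v=np.meshgrid(np.arange(560),np.arange(420));K=c["camera_matrix"]
    X=np.stack([(u-K[0,2])/K[0,0]*D,(v-K[1,2])/K[1,1]*D,D],-1)-c["t"];X=X@c["R"]
    d=m>0;print("disc z",np.median(X[d][:,2]),"unit top z",np.median(X[w>0][:,2]))
    C=onplane(c,e[0],.0885)[0]
    s=np.abs(X[...,:2]-C[:2]).max(-1)<.2
    hi=s&(X[...,2]>.1)&(np.linalg.norm(X[...,:2]-C[:2],axis=-1)<.05)&(D>0)
    if hi.any(): Q=X[hi];print("fin pts",hi.sum(),Q.mean(0).round(4),Q[:,2].max(), np.degrees(np.arctan2(*(Q.mean(0)[:2]-C[:2])[::-1])))
    # white line
    l,t,r,b=box; ww=(m[t:b,l:r]==0)&(g[t:b,l:r]>130)&(cv2.drawContours(np.zeros_like(m),[hull],0,1,-1)[t:b,l:r]>0)
    ww=cv2.erode(cv2.drawContours(np.zeros_like(m),[hull],0,1,-1),np.ones((3,3)))[t:b,l:r].astype(bool)&(g[t:b,l:r]>120)
    vv,uu=np.nonzero(ww);L=onplane(c,np.c_[uu+l,vv+t],.1115)[:,:2];mu=L.mean(0);print("line",len(L),mu.round(4),np.degrees(np.arctan2(*(mu-C[:2])[::-1])),"r",np.linalg.norm(mu-C[:2]))
    for nm,bx,z in (("bit",(278,117,321,147),.097),("disp",(192,193,232,225),.12)):
        pass
E
```

```text
top ellipse [306.9 178.3] [38.7 39.8] disc centre [[0.5944 0.0125 0.0885]]
minencl 0.5944637060165405 0.012318122200667858 0.035975292325019836
unit ((614.063232421875, 18.456253051757812), (186.4909210205078, 166.9896697998047), 16.982210159301758)
disc z 0.08891092651157503 unit top z 0.07441167672904958
fin pts 88 [0.6    0.0374 0.1102] 0.11401473368278082 77.26151102435722
line 36 [0.5992 0.0355] 78.09728813292442 r 0.023470768710754503
side ellipse [269.3 194.4] [26.4 31.9] disc centre [[0.5942 0.0248 0.0885]]
minencl 0.5932453870773315 0.02379913628101349 0.040691398084163666
unit ((613.5025024414062, 24.948028564453125), (187.1788330078125, 166.8421173095703), 17.05320930480957)
unit ((988.4989013671875, -31.394180297851562), (106.46353149414062, 466.1305847167969), 0.16205112636089325)
disc z 0.08586978419278474 unit top z -0.0020795775003057057
fin pts 57 [0.5991 0.0421 0.1067] 0.11219345709300696 74.16824677755767
line 3 [0.5987 0.0393] 72.75655450012354 r 0.015153372250566148
```

```bash
cat >> h.py <<'E'
from scipy.spatial.transform import Rotation as Ro
def rows(o,wps):
    """wps: (x,y,z,angle of tool y in world deg)-> rows tx,ty,tz,roll"""
    R=Ro.from_euler("xyz",o["tcp_rot"],degrees=True).as_matrix();p=o["ee_pos"]
    a0=np.degrees(np.arctan2(R[1,1],R[0,1]))
    print("q",o["q"].round(1),"p",p.round(4),"tool y ang",a0.round(1),"z ang",np.degrees(np.arctan2(R[1,2],R[0,2])).round(1),"x",R[:,0].round(3),"F",o["wrist_force"].round(2),"t",o["time"],"open",o["opening"])
    for w in wps:
        s=R.T@(np.array(w[:3])-p);r=-(w[3]-a0+180)%360-0 
        r=-((w[3]-a0+180)%360-180)
        print(w,"->",s.round(4).tolist(),round(np.radians(r),3))
def finger(C,phi,h,rad=.026,z=.1):
    """TCP for a finger of half-thickness h whose face lies on the back face plane of fin at angle phi (deg)"""
    a=np.radians(phi);return [C[0]+rad*np.cos(a)-(.006+h)*np.sin(a),C[1]+rad*np.sin(a)+(.006+h)*np.cos(a),z,phi]
E
python3 - <<'E'
from h import *
from workcell import bot
C=(.5945,.0145);w=finger(C,77,.035,z=.16)
w2=list(w);w2[3]-=180
rows(bot.get_obs(),[w,w2])
E
```

```text
q [-70.    5.   10.1  95.1  -0.   90. ] p [ 0.1885 -0.5167  0.2313] tool y ang -70.0 z ang -160.0 x [-0. -0. -1.] F [-0.41  0.91 -0.06] t 0.8 open 0.08572437569586379
[np.float64(0.5603995547567459), np.float64(0.049056614912514576), 0.16, 77] -> [0.0713, -0.4041, -0.5433] -2.565
[np.float64(0.5603995547567459), np.float64(0.049056614912514576), 0.16, -103] -> [0.0713, -0.4041, -0.5433] 0.577
```

>>> apply_moves(
  commands=[
    [0.02, -0.2, -0.27, -1.2, -1],
    [0.02, -0.2, -0.27, -1.2, -1],
    [0.02, -0.2, -0.27, -1.2, -1],
    [0.02, -0.2, -0.27, -1.2, -1],
    [0.02, -0.2, -0.27, -1.2, -1],
    [0.02, -0.2, -0.27, -1.2, -1],
    [0.02, -0.404, -0.543, -2.4, -1],
    [0.02, -0.404, -0.543, -2.4, -1],
    [0.02, -0.404, -0.543, -2.4, -1],
    [0.02, -0.404, -0.543, -2.4, -1],
    [0.02, -0.404, -0.543, -2.4, -1],
    [0.02, -0.404, -0.543, -2.4, -1],
  ],
  newtons=40,
)

```text
time: 2.0
ee_pos: [0.5186, -0.0137, 0.212]
tcp_rot: [47.5, 90.0, -8.9]
wrist_force: [1.3, -1.2, 0.3]
opening: -0.0
```

```bash
python3 - <<'E'
from h import *
from workcell import bot
C=(.5945,.0145);w=finger(C,77,.035,z=.16)
rows(bot.get_obs(),[w])
E
```

```text
q [-1.5  0.3  3.  92.7 -0.  54.9] p [ 0.5186 -0.0137  0.212 ] tool y ang 33.5 z ang -56.5 x [ 0.001 -0.    -1.   ] F [ 1.35 -1.21  0.31] t 2.0 open -1.2205447417619603e-05
[np.float64(0.5603995547567459), np.float64(0.049056614912514576), 0.16, 77] -> [0.052, 0.0695, -0.0292] -0.758
```

>>> apply_moves(
  commands=[
    [0.052, 0.0695, -0.029, -0.15, -1],
    [0.052, 0.0695, -0.029, -0.3, -1],
    [0.052, 0.0695, -0.029, -0.45, -1],
    [0.052, 0.0695, -0.029, -0.6, -1],
    [0.052, 0.0695, -0.029, -0.758, -1],
    [0.052, 0.0695, -0.029, -0.758, -1],
    [0.052, 0.0695, -0.029, -0.758, -1],
    [0.052, 0.0695, -0.029, -0.758, -1],
  ],
)

```text
time: 2.8
ee_pos: [0.5605, 0.0488, 0.1601]
tcp_rot: [4.5, 90.0, -8.7]
wrist_force: [-0.2, -0.6, -0.3]
opening: -0.0003
```

```bash
python3 - <<'E'
from h import *
from workcell import bot,cams
C=(.5945,.0145);o=bot.get_obs();rows(o,[])
out=[]
for n,(l,t) in(("top",(215,90)),("side",(195,95))):
    c=cams.camera(n);np.savez(f"{n}1.npz",**c);f=c["frame"].copy()
    print(n,"tcp px",proj(c,o["ee_pos"]).round(1).tolist(),"dial top/side C px",proj(c,[.5945,.0125,.0885]).round(1).tolist(),proj(c,[.5945,.0195,.0885]).round(1).tolist())
    out.append(cv2.resize(f[t:t+145,l:l+130],None,fx=3,fy=3,interpolation=cv2.INTER_CUBIC))
    # depth points above .12 near unit
    D=c["depth"];u,v=np.meshgrid(np.arange(560),np.arange(420));K=c["camera_matrix"]
    X=(np.stack([(u-K[0,2])/K[0,0]*D,(v-K[1,2])/K[1,1]*D,D],-1)-c["t"])@c["R"]
    m=(D>0)&(np.hypot(X[...,0]-o["ee_pos"][0],X[...,1]-o["ee_pos"][1])<.03)&(X[...,2]>.13)&(X[...,2]<.2)
    Q=X[m]
    if len(Q): print("finger pts",len(Q),Q.min(0).round(3),Q.max(0).round(3))
cv2.imwrite("pics/f1.png",np.hstack(out))
E
```

```text
q [ 5.   5.8  3.1 87.2 -0.  18.2] p [0.5605 0.0488 0.1601] tool y ang 76.8 z ang -13.2 x [ 0.001 -0.    -1.   ] F [-0.16 -0.59 -0.29] t 2.8 open -0.0002622490811102429
top tcp px [[286.2, 194.5]] dial top/side C px [[306.9, 178.3]] [[303.0, 178.3]]
side tcp px [[282.0, 180.7]] dial top/side C px [[269.9, 190.5]] [[269.5, 192.7]]
finger pts 102 [0.545 0.044 0.158] [0.572 0.069 0.2  ]
```

View pics/f1.png

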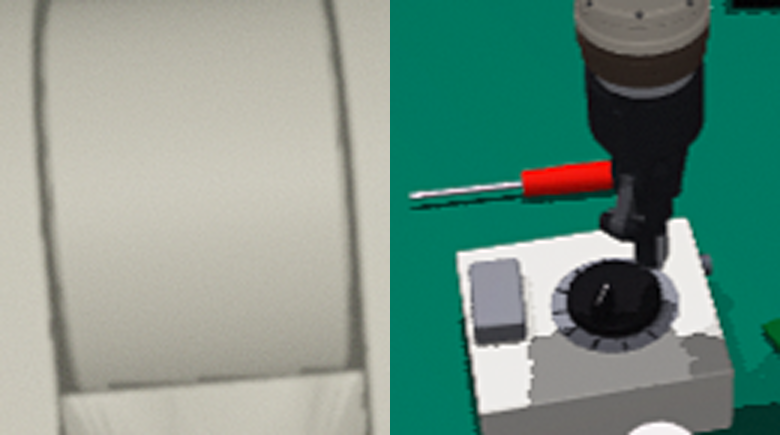

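The side view shows the closed fingers beside the dial on the fin's back side, tip at about (650,266). The fin is untouched, and the top view is blocked by the arm. The finger's depth shows the side camera is biased by about +3.5 mm in y, so I take the dial centre as about (0.5945, 0.014). Next I'll descend behind the fin and approach.

>>> apply_moves(
  commands=[
    [0.03, 0, 0, 0, -1],
    [0.062, 0, 0, 0, -1],
    [0.062, 0, 0, 0, -1],
    [0.062, 0, 0, 0, -1],
    [0.062, 0, 0.01, 0, -1],
    [0.062, 0, 0.02, 0, -1],
    [0.062, 0, 0.02, 0, -1],
    [0.062, 0, 0.02, 0, -1],
  ],
)

```text
time: 3.7
ee_pos: [0.5807, 0.0441, 0.0985]
tcp_rot: [8.9, 89.9, -4.2]
wrist_force: [0.1, -0.1, 0.4]
opening: 0.0
```

```bash
python3 - <<'E'
from h import *
from workcell import bot
C=(.5945,.014)
rows(bot.get_obs(),[finger(C,p,.011,z=.098) for p in (77,74,71,68,65,62,59,56,53,50,47,44)])
E
```

```text
q [ 4.3  8.7 -0.5 80.7 -0.  17.5] p [0.5807 0.0441 0.0985] tool y ang 76.8 z ang -13.2 x [ 0.001 -0.    -1.   ] F [ 0.13 -0.06  0.43] t 3.7 open 4.786767034599217e-05
[np.float64(0.5837844363115915), np.float64(0.04315778960826182), 0.098, 77] -> [0.0005, -0.0002, 0.0033] -0.003
[np.float64(0.5853251224202906), np.float64(0.04367863914328528), 0.098, 74] -> [0.0005, 0.0007, 0.0046] 0.049
[np.float64(0.5868909562306976), np.float64(0.044118141591353896), 0.098, 71] -> [0.0005, 0.0015, 0.0061] 0.102
[np.float64(0.5884776459011783), np.float64(0.044475092306806976), 0.098, 68] -> [0.0005, 0.0022, 0.0075] 0.154
[np.float64(0.5900808424256352), np.float64(0.04474851291254479), 0.098, 65] -> [0.0005, 0.0028, 0.009] 0.206
[np.float64(0.5916961515538314), np.float64(0.04493765398169224), 0.098, 62] -> [0.0005, 0.0033, 0.0106] 0.259
[np.float64(0.5933191458357255), np.float64(0.045041997091725836), 0.098, 59] -> [0.0005, 0.0038, 0.0121] 0.311
[np.float64(0.5949453767568037), np.float64(0.04506125624543378), 0.098, 56] -> [0.0005, 0.0042, 0.0137] 0.363
[np.float64(0.5965703869311494), np.float64(0.044995378654814434), 0.098, 53] -> [0.0005, 0.0045, 0.0153] 0.416
[np.float64(0.5981897223188274), np.float64(0.0448445448857646), 0.098, 50] -> [0.0005, 0.0047, 0.0169] 0.468
[np.float64(0.5997989444340991), np.float64(0.0446091683631609), 0.098, 47] -> [0.0005, 0.0049, 0.0185] 0.52
[np.float64(0.601393642511002), np.float64(0.044289894237691), 0.098, 44] -> [0.0005, 0.0049, 0.0202] 0.573
```

>>> apply_moves(
  commands=[
    [0.0005, 0, 0.0033, 0, -1],
    [0.0005, 0.0007, 0.0046, 0.05, -1],
    [0.0005, 0.0015, 0.0061, 0.1, -1],
    [0.0005, 0.0022, 0.0075, 0.154, -1],
    [0.0005, 0.0022, 0.0075, 0.154, -1],
    [0.0005, 0.0022, 0.0075, 0.154, -1],
  ],
)

```text
time: 4.3
ee_pos: [0.5882, 0.0446, 0.098]
tcp_rot: [25.9, 90.0, 4.0]
wrist_force: [-2.9, 1.4, 1.3]
opening: -0.0001
```

```bash
python3 - <<'E'
from h import *
from workcell import bot
C=(.5945,.014)
rows(bot.get_obs(),[finger(C,p,.011,z=.098) for p in (65,62,59,56,53,50,47,44,41,38,35,32)])
E
```

```text
q [ 4.3  9.8  0.7 80.8 -0.  26.2] p [0.5882 0.0446 0.098 ] tool y ang 68.1 z ang -21.9 x [ 0.001  0.    -1.   ] F [-2.91  1.39  1.27] t 4.3 open -8.999060941065221e-05
[np.float64(0.5900808424256352), np.float64(0.04474851291254479), 0.098, 65] -> [0.0, 0.0008, 0.0017] 0.054
[np.float64(0.5916961515538314), np.float64(0.04493765398169224), 0.098, 62] -> [0.0, 0.0016, 0.0031] 0.106
[np.float64(0.5933191458357255), np.float64(0.045041997091725836), 0.098, 59] -> [0.0, 0.0023, 0.0046] 0.159
[np.float64(0.5949453767568037), np.float64(0.04506125624543378), 0.098, 56] -> [0.0, 0.0029, 0.0061] 0.211
[np.float64(0.5965703869311494), np.float64(0.044995378654814434), 0.098, 53] -> [0.0, 0.0035, 0.0076] 0.263
[np.float64(0.5981897223188274), np.float64(0.0448445448857646), 0.098, 50] -> [0.0, 0.0039, 0.0092] 0.316
[np.float64(0.5997989444340991), np.float64(0.0446091683631609), 0.098, 47] -> [0.0, 0.0043, 0.0108] 0.368
[np.float64(0.601393642511002), np.float64(0.044289894237691), 0.098, 44] -> [0.0, 0.0046, 0.0124] 0.421
[np.float64(0.6029694455929534), np.float64(0.04388759761754031), 0.098, 41] -> [0.0, 0.0048, 0.014] 0.473
[np.float64(0.6045220345132386), np.float64(0.04340338116978139), 0.098, 38] -> [0.0, 0.005, 0.0156] 0.525
[np.float64(0.6060471537335461), np.float64(0.04283857209804006), 0.098, 35] -> [0.0, 0.005, 0.0172] 0.578
[np.float64(0.6075406230081026), np.float64(0.04219471850472257), 0.098, 32] -> [0.0, 0.005, 0.0188] 0.63
```

Contact is confirmed at about 3 N in the expected direction. I'll push to about one click.

>>> apply_moves(
  commands=[
    [0, 0.0008, 0.0017, 0.054, -1],
    [0, 0.0016, 0.0031, 0.106, -1],
    [0, 0.0023, 0.0046, 0.159, -1],
    [0, 0.0029, 0.0061, 0.211, -1],
    [0, 0.0035, 0.0076, 0.263, -1],
    [0, 0.0039, 0.0092, 0.316, -1],
    [0, 0.0039, 0.0092, 0.316, -1],
    [0, 0.0039, 0.0092, 0.316, -1],
  ],
)

```text
time: 5.1
ee_pos: [0.5983, 0.0447, 0.098]
tcp_rot: [36.7, 89.9, -3.2]
wrist_force: [0.6, -0.0, -1.4]
opening: -0.0
```

```bash
python3 - <<'E'
from h import *
from workcell import bot,cams
C=(.5945,.014)
c=cams.camera("side");f=c["frame"]
cv2.imwrite("pics/f2.png",cv2.resize(f[160:270,200:320],None,fx=5,fy=5,interpolation=cv2.INTER_CUBIC))
rows(bot.get_obs(),[finger(C,p,.011,z=.098) for p in (47,44,41,38,35,32,29,26,23,20,17)])
E
```

```text
q [ 4.3 11.2  2.2 81.  -0.  44.2] p [0.5982 0.0448 0.098 ] tool y ang 50.1 z ang -39.9 x [ 0.001  0.    -1.   ] F [0.48 0.2  0.71] t 5.15 open 0.00030306639727883407
[np.float64(0.5997989444340991), np.float64(0.0446091683631609), 0.098, 47] -> [0.0, 0.0009, 0.0013] 0.054
[np.float64(0.601393642511002), np.float64(0.044289894237691), 0.098, 44] -> [0.0, 0.0017, 0.0027] 0.106
[np.float64(0.6029694455929534), np.float64(0.04388759761754031), 0.098, 41] -> [0.0, 0.0024, 0.0042] 0.159
[np.float64(0.6045220345132386), np.float64(0.04340338116978139), 0.098, 38] -> [0.0, 0.003, 0.0057] 0.211
[np.float64(0.6060471537335461), np.float64(0.04283857209804006), 0.098, 35] -> [0.0, 0.0036, 0.0072] 0.263
[np.float64(0.6075406230081026), np.float64(0.04219471850472257), 0.098, 32] -> [0.0, 0.004, 0.0088] 0.316
[np.float64(0.6089983488414367), np.float64(0.041473585147774494), 0.098, 29] -> [0.0, 0.0044, 0.0104] 0.368
[np.float64(0.6104163357083641), np.float64(0.04067714860360185), 0.098, 26] -> [0.0, 0.0047, 0.012] 0.421
[np.float64(0.6117906970054457), np.float64(0.039807591849412606), 0.098, 23] -> [0.0, 0.0049, 0.0136] 0.473
[np.float64(0.6131176657038974), np.float64(0.03886729827982783), 0.098, 20] -> [0.0, 0.005, 0.0152] 0.525
[np.float64(0.6143936046747523), np.float64(0.037858845174162756), 0.098, 17] -> [0.0, 0.0051, 0.0168] 0.578
```

View pics/f2.png

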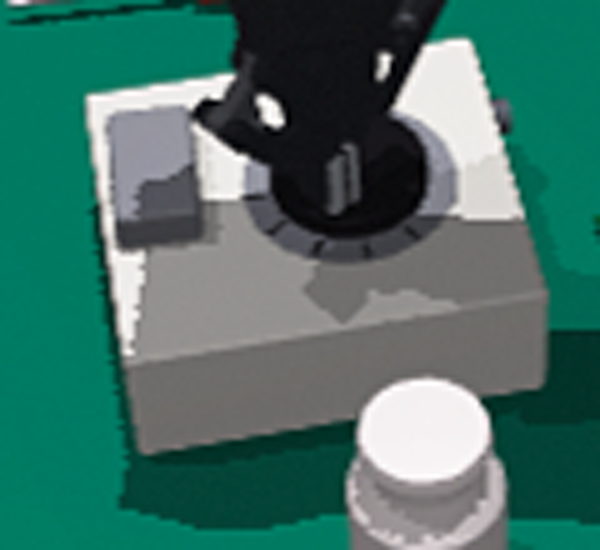

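The finger hides the fin, but the force fell to zero, as it should once the dial springs into click 1. Nothing else in view has moved. On to click 2.

>>> apply_moves(
  commands=[
    [0, 0.0009, 0.0013, 0.054, -1],
    [0, 0.0017, 0.0027, 0.106, -1],
    [0, 0.0024, 0.0042, 0.159, -1],
    [0, 0.003, 0.0057, 0.211, -1],
    [0, 0.003, 0.0057, 0.211, -1],
  ],
)

```text
time: 5.65
ee_pos: [0.6044, 0.0437, 0.098]
tcp_rot: [91.9, 89.9, 39.9]
wrist_force: [-1.4, 1.7, 0.5]
opening: 0.0
```

```bash
python3 - <<'E'
from h import *
from workcell import bot,cams
C=(.5945,.014)
rows(bot.get_obs(),[finger(C,p,.011,z=.098) for p in (35,32,29,26,23,20,17)])
E
```

```text
q [ 4.1 12.   3.2 81.2  0.  56.1] p [0.6044 0.0437 0.098 ] tool y ang 38.1 z ang -51.9 x [ 0.001  0.001 -1.   ] F [-1.39  1.66  0.53] t 5.65 open 2.168218037915525e-05
[np.float64(0.6060471537335461), np.float64(0.04283857209804006), 0.098, 35] -> [0.0, 0.0008, 0.0017] 0.053
[np.float64(0.6075406230081026), np.float64(0.04219471850472257), 0.098, 32] -> [0.0001, 0.0016, 0.0031] 0.106
[np.float64(0.6089983488414367), np.float64(0.041473585147774494), 0.098, 29] -> [0.0001, 0.0023, 0.0046] 0.158
[np.float64(0.6104163357083641), np.float64(0.04067714860360185), 0.098, 26] -> [0.0001, 0.0029, 0.0061] 0.21
[np.float64(0.6117906970054457), np.float64(0.039807591849412606), 0.098, 23] -> [0.0001, 0.0035, 0.0076] 0.263
[np.float64(0.6131176657038974), np.float64(0.03886729827982783), 0.098, 20] -> [0.0001, 0.0039, 0.0092] 0.315
[np.float64(0.6143936046747523), np.float64(0.037858845174162756), 0.098, 17] -> [0.0001, 0.0043, 0.0108] 0.367
```

Force is 2.2 N at 9° past click 1, falling as expected, so the geometry is consistent. I'll push over the half-way point.

>>> apply_moves(
  commands=[
    [0, 0.0008, 0.0017, 0.053, -1],
    [0, 0.0016, 0.0031, 0.106, -1],
    [0, 0.0023, 0.0046, 0.158, -1],
    [0, 0.0029, 0.0061, 0.21, -1],
    [0, 0.0035, 0.0076, 0.263, -1],
    [0, 0.0035, 0.0076, 0.263, -1],
    [0, 0.0035, 0.0076, 0.263, -1],
  ],
)

```text
time: 6.35
ee_pos: [0.6118, 0.0398, 0.098]
tcp_rot: [93.2, 90.0, 26.3]
wrist_force: [0.4, 0.3, 0.7]
opening: 0.0002
```

```bash
python3 - <<'E'
from h import *
from workcell import bot,cams
C=(.5945,.014)
rows(bot.get_obs(),[finger(C,p,.011,z=.098) for p in (20,17,14,11,8,5,2,-1,-4,-7)])
E
```

```text
q [ 3.7 13.   4.4 81.3  0.  70.6] p [0.6118 0.0398 0.098 ] tool y ang 23.1 z ang -66.9 x [ 0.001  0.    -1.   ] F [0.36 0.35 0.69] t 6.35 open 0.0001969160142823699
[np.float64(0.6131176657038974), np.float64(0.03886729827982783), 0.098, 20] -> [0.0, 0.0009, 0.0014] 0.055
[np.float64(0.6143936046747523), np.float64(0.037858845174162756), 0.098, 17] -> [0.0, 0.0017, 0.0028] 0.107
[np.float64(0.6156150166579816), np.float64(0.0367849966322833), 0.098, 14] -> [0.0, 0.0024, 0.0043] 0.16
[np.float64(0.6167785538482381), np.float64(0.035648695998400454), 0.098, 11] -> [0.0, 0.003, 0.0058] 0.212
[np.float64(0.6178810270709598), np.float64(0.0344530577935684), 0.098, 8] -> [0.0, 0.0035, 0.0073] 0.264
[np.float64(0.6189194145236752), np.float64(0.03320135917899879), 0.098, 5] -> [0.0, 0.004, 0.0089] 0.317
[np.float64(0.619890870058554), np.float64(0.03189703097358965), 0.098, 2] -> [0.0, 0.0044, 0.0104] 0.369
[np.float64(0.6207927309835001), np.float64(0.030543648250289282), 0.098, -1] -> [0.0, 0.0047, 0.012] 0.421
[np.float64(0.6216225253604056), np.float64(0.029144920537069754), 0.098, -4] -> [0.0, 0.0049, 0.0136] 0.474
[np.float64(0.622377978780562), np.float64(0.02770468164936864), 0.098, -7] -> [0.0, 0.005, 0.0153] 0.526
```

Sprung into click 2. Small steps now, to find the contact angle. That also calibrates the dial's y.

>>> apply_moves(
  commands=[
    [0, 0.0009, 0.0014, 0.055, -1],
    [0, 0.0013, 0.0021, 0.08, -1],
    [0, 0.0013, 0.0021, 0.08, -1],
  ],
)

```text
time: 6.65
ee_pos: [0.6138, 0.0383, 0.098]
tcp_rot: [94.2, 89.9, 22.8]
wrist_force: [-0.3, -0.5, 0.0]
opening: 0.0002
```

>>> apply_moves(
  commands=[
    [0, 0.0004, 0.0007, 0.026, -1],
    [0, 0.0004, 0.0007, 0.026, -1],
  ],
)

```text
time: 6.85
ee_pos: [0.6144, 0.0378, 0.0981]
tcp_rot: [93.6, 89.9, 20.7]
wrist_force: [0.3, -0.2, -0.1]
opening: -0.0002
```

>>> apply_moves(
  commands=[
    [0, 0.0004, 0.0007, 0.026, -1],
    [0, 0.0004, 0.0007, 0.026, -1],
  ],
)

```text
time: 7.05
ee_pos: [0.615, 0.0372, 0.098]
tcp_rot: [97.7, 89.9, 23.2]
wrist_force: [-0.2, -0.6, 0.1]
opening: 0.0003
```

>>> apply_moves(
  commands=[
    [0, 0.0004, 0.0007, 0.026, -1],
    [0, 0.0004, 0.0007, 0.026, -1],
  ],
)

```text
time: 7.25
ee_pos: [0.6157, 0.0366, 0.0981]
tcp_rot: [101.7, 89.9, 25.7]
wrist_force: [-0.3, 0.7, 0.1]
opening: -0.0002
```

```bash
python3 - <<'E'
from h import *
from workcell import bot,cams
C=(.5945,.014)
rows(bot.get_obs(),[finger(C,p,.011,z=.098) for p in (14,11,8,5,2,-1,-4,-7)])
E
```

```text
q [ 3.4 13.5  5.  81.4  0.  79.4] p [0.6157 0.0366 0.0981] tool y ang 14.0 z ang -76.0 x [ 0.001  0.    -1.   ] F [-0.29  0.67  0.15] t 7.25 open -0.00019030649975229844
[np.float64(0.6156150166579816), np.float64(0.0367849966322833), 0.098, 14] -> [0.0001, -0.0, -0.0002] -0.0
[np.float64(0.6167785538482381), np.float64(0.035648695998400454), 0.098, 11] -> [0.0001, 0.0008, 0.0012] 0.052
[np.float64(0.6178810270709598), np.float64(0.0344530577935684), 0.098, 8] -> [0.0001, 0.0016, 0.0026] 0.105
[np.float64(0.6189194145236752), np.float64(0.03320135917899879), 0.098, 5] -> [0.0001, 0.0023, 0.0041] 0.157
[np.float64(0.619890870058554), np.float64(0.03189703097358965), 0.098, 2] -> [0.0001, 0.0029, 0.0056] 0.209
[np.float64(0.6207927309835001), np.float64(0.030543648250289282), 0.098, -1] -> [0.0001, 0.0035, 0.0071] 0.262
[np.float64(0.6216225253604056), np.float64(0.029144920537069754), 0.098, -4] -> [0.0001, 0.004, 0.0087] 0.314
[np.float64(0.622377978780562), np.float64(0.02770468164936864), 0.098, -7] -> [0.0001, 0.0043, 0.0103] 0.367
```

>>> apply_moves(
  commands=[
    [0, 0.0004, 0.0006, 0.026, -1],
    [0, 0.0004, 0.0006, 0.026, -1],
  ],
)

```text
time: 7.45
ee_pos: [0.6162, 0.0363, 0.098]
tcp_rot: [123.0, 89.9, 45.4]
wrist_force: [-1.3, 1.6, -0.2]
opening: 0.0002
```

>>> apply_moves(
  commands=[
    [0, 0.0004, 0.0007, 0.026, -1],
    [0, 0.0004, 0.0007, 0.026, -1],
  ],
)

```text
time: 7.65
ee_pos: [0.6167, 0.036, 0.098]
tcp_rot: [146.4, 89.9, 67.3]
wrist_force: [-0.7, 2.9, 1.8]
opening: -0.0001
```

```bash
python3 - <<'E'
from h import *
from workcell import bot,cams
C=(.5945,.013)
rows(bot.get_obs(),[finger(C,p,.011,z=.098) for p in (11,8,5,2,-1,-4,-7)])
E
```

```text
q [ 3.3 13.6  5.1 81.5  0.1 82.4] p [0.6167 0.036  0.098 ] tool y ang 10.9 z ang -79.1 x [ 0.001  0.001 -1.   ] F [-0.72  2.92  1.78] t 7.65 open -0.00014035647325182755
[np.float64(0.6167785538482381), np.float64(0.03464869599840045), 0.098, 11] -> [0.0, -0.0002, 0.0013] -0.002
[np.float64(0.6178810270709598), np.float64(0.0334530577935684), 0.098, 8] -> [0.0, 0.0007, 0.0027] 0.05
[np.float64(0.6189194145236752), np.float64(0.03220135917899879), 0.098, 5] -> [0.0, 0.0015, 0.0041] 0.103
[np.float64(0.619890870058554), np.float64(0.030897030973589652), 0.098, 2] -> [0.0, 0.0022, 0.0056] 0.155
[np.float64(0.6207927309835001), np.float64(0.02954364825028928), 0.098, -1] -> [0.0, 0.0028, 0.0071] 0.208
[np.float64(0.6216225253604056), np.float64(0.028144920537069754), 0.098, -4] -> [0.0, 0.0034, 0.0086] 0.26
[np.float64(0.622377978780562), np.float64(0.02670468164936864), 0.098, -7] -> [-0.0, 0.0038, 0.0102] 0.312
```

Contact matches C.y of about 0.013. I'll push through to click 3.

>>> apply_moves(
  commands=[
    [0, -0.0002, 0.0013, 0, -1],
    [0, 0.0007, 0.0027, 0.05, -1],
    [0, 0.0015, 0.0041, 0.103, -1],
    [0, 0.0022, 0.0056, 0.155, -1],
    [0, 0.0028, 0.0071, 0.208, -1],
    [0, 0.0034, 0.0086, 0.26, -1],
    [0, 0.0034, 0.0086, 0.26, -1],
    [0, 0.0034, 0.0086, 0.26, -1],
  ],
)

```text
time: 8.45
ee_pos: [0.6217, 0.0278, 0.098]
tcp_rot: [149.5, 89.9, 55.6]
wrist_force: [-0.4, -0.2, 0.3]
opening: 0.0003
```

```bash
python3 - <<'E'
from h import *
from workcell import bot,cams
C=(.5945,.013)
c=cams.camera("side");f=c["frame"]
cv2.imwrite("pics/f3.png",cv2.resize(f[160:270,200:320],None,fx=5,fy=5,interpolation=cv2.INTER_CUBIC))
rows(bot.get_obs(),[finger(C,p,.011,z=.098) for p in (-7,-10,-13,-16,-19,-22,-25,-28,-31,-34,-37)])
E
```

```text
q [ 2.5 14.3  5.9 81.6  0.1 96.5] p [0.6216 0.0279 0.098 ] tool y ang -3.9 z ang -93.9 x [ 0.001  0.001 -1.   ] F [-0.16 -0.4   0.25] t 8.5 open -0.00015497948997123602
[np.float64(0.622377978780562), np.float64(0.02670468164936864), 0.098, -7] -> [-0.0, 0.0008, 0.0012] 0.053
[np.float64(0.6230570205986552), np.float64(0.025226879181867348), 0.098, -10] -> [-0.0, 0.0016, 0.0026] 0.106
[np.float64(0.6236577896082618), np.float64(0.02371556368840851), 0.098, -13] -> [-0.0, 0.0023, 0.0041] 0.158
[np.float64(0.6241786391432853), np.float64(0.022174877579709446), 0.098, -16] -> [-0.0, 0.0029, 0.0056] 0.21
[np.float64(0.6246181415913539), np.float64(0.020609043769302313), 0.098, -19] -> [-0.0, 0.0035, 0.0071] 0.263
[np.float64(0.624975092306807), np.float64(0.01902235409882168), 0.098, -22] -> [-0.0, 0.0039, 0.0087] 0.315
[np.float64(0.6252485129125448), np.float64(0.017419157574364866), 0.098, -25] -> [-0.0, 0.0043, 0.0102] 0.368
[np.float64(0.6254376539816923), np.float64(0.015803848446168597), 0.098, -28] -> [-0.0, 0.0046, 0.0118] 0.42
[np.float64(0.6255419970917259), np.float64(0.014180854164274503), 0.098, -31] -> [-0.0, 0.0048, 0.0134] 0.472
[np.float64(0.6255612562454338), np.float64(0.012554623243196289), 0.098, -34] -> [-0.0, 0.005, 0.0151] 0.525
[np.float64(0.6254953786548144), np.float64(0.010929613068850725), 0.098, -37] -> [-0.0, 0.005, 0.0167] 0.577
```

View pics/f3.png

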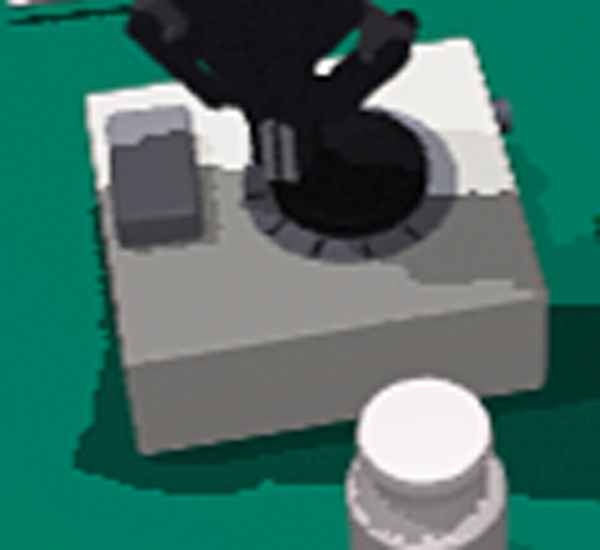

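The unit and bit case look unmoved, and the finger is on the fin's back side. No force, so the dial is in click 3. Now the last click, checking the contact first.

>>> apply_moves(
  commands=[
    [0, 0.0008, 0.0012, 0.053, -1],
    [0, 0.0016, 0.0026, 0.106, -1],
    [0, 0.0023, 0.0041, 0.158, -1],
    [0, 0.0029, 0.0056, 0.21, -1],
    [0, 0.0029, 0.0056, 0.21, -1],
  ],
)

```text
time: 9.0
ee_pos: [0.6242, 0.0224, 0.098]
tcp_rot: [171.5, 89.9, 65.6]
wrist_force: [0.0, 2.4, -0.6]
opening: 0.0
```

>>> apply_moves(
  commands=[
    [0, 0.0008, 0.0014, 0.053, -1],
    [0, 0.0008, 0.0014, 0.053, -1],
  ],
)

```text
time: 9.2
ee_pos: [0.6246, 0.0211, 0.098]
tcp_rot: [175.5, 89.9, 66.6]
wrist_force: [0.7, 2.4, -0.6]
opening: -0.0
```

```bash
python3 - <<'E'
from h import *
from workcell import bot,cams
C=(.5945,.013)
rows(bot.get_obs(),[finger(C,p,.011,z=.098) for p in (-19,-22,-25,-28,-31,-34,-37)])
E
```

```text
q [1.900e+00 1.460e+01 6.300e+00 8.160e+01 1.000e-01 1.108e+02] p [0.6246 0.0211 0.098 ] tool y ang -18.9 z ang -108.9 x [ 0.001  0.002 -1.   ] F [ 0.73  2.44 -0.55] t 9.2 open -1.3711843837819335e-05
[np.float64(0.6246181415913539), np.float64(0.020609043769302313), 0.098, -19] -> [0.0, 0.0001, 0.0005] 0.002
[np.float64(0.624975092306807), np.float64(0.01902235409882168), 0.098, -22] -> [0.0, 0.001, 0.0019] 0.054
[np.float64(0.6252485129125448), np.float64(0.017419157574364866), 0.098, -25] -> [0.0, 0.0018, 0.0033] 0.106
[np.float64(0.6254376539816923), np.float64(0.015803848446168597), 0.098, -28] -> [0.0, 0.0025, 0.0048] 0.159
[np.float64(0.6255419970917259), np.float64(0.014180854164274503), 0.098, -31] -> [0.0, 0.0031, 0.0063] 0.211
[np.float64(0.6255612562454338), np.float64(0.012554623243196289), 0.098, -34] -> [0.0, 0.0036, 0.0078] 0.263
[np.float64(0.6254953786548144), np.float64(0.010929613068850725), 0.098, -37] -> [-0.0, 0.0041, 0.0094] 0.316
```

>>> apply_moves(
  commands=[
    [0, 0.0005, 0.0012, 0.028, -1],
    [0, 0.001, 0.0019, 0.054, -1],
    [0, 0.0014, 0.0026, 0.08, -1],
    [0, 0.0018, 0.0033, 0.106, -1],
    [0, 0.0021, 0.004, 0.132, -1],
    [0, 0.0025, 0.0048, 0.159, -1],
    [0, 0.0028, 0.0056, 0.185, -1],
    [0, 0.0031, 0.0063, 0.211, -1],
    [0, 0.0033, 0.007, 0.237, -1],
    [0, 0.0033, 0.007, 0.237, -1],
    [0, 0.0033, 0.007, 0.237, -1],
  ],
)

```text
time: 10.3
ee_pos: [0.6255, 0.0134, 0.098]
tcp_rot: [-172.1, 89.9, 65.5]
wrist_force: [0.0, -0.6, -0.2]
opening: 0.0002
```

```bash
python3 - <<'E'
from h import *
from workcell import bot,cams
C=(.5945,.013)
rows(bot.get_obs(),[finger(C,p,.011,z=.098) for p in (-34,-37)])
E
```

```text
q [1.200e+00 1.470e+01 6.400e+00 8.170e+01 1.000e-01 1.237e+02] p [0.6255 0.0134 0.098 ] tool y ang -32.5 z ang -122.5 x [ 0.001  0.002 -1.   ] F [ 0.04 -0.62 -0.24] t 10.3 open 0.0001591811065688342
[np.float64(0.6255612562454338), np.float64(0.012554623243196289), 0.098, -34] -> [0.0, 0.0005, 0.0006] 0.027
[np.float64(0.6254953786548144), np.float64(0.010929613068850725), 0.098, -37] -> [0.0, 0.0013, 0.002] 0.079
```

Force is zero again, so the dial has sprung ahead. I'll back off slightly, lift, and clear the top camera's view.

>>> apply_moves(
  commands=[
    [0, 0, -0.003, 0, -1],
    [0, 0, -0.005, 0, -1],
    [-0.04, 0, -0.005, 0, -1],
    [-0.08, 0, -0.005, 0, -1],
    [-0.12, 0, -0.005, 0, -1],
    [-0.12, 0, -0.005, 0, -1],
    [-0.12, -0.05, 0.0, 0, -1],
    [-0.12, -0.1, 0.05, 0, -1],
    [-0.12, -0.15, 0.1, 0, -1],
    [-0.12, -0.2, 0.15, 0, -1],
    [-0.12, -0.2, 0.2, 0, -1],
    [-0.12, -0.2, 0.2, 0, -1],
  ],
)

```text
time: 11.5
ee_pos: [0.3508, -0.0462, 0.2174]
tcp_rot: [173.3, 89.9, 50.9]
wrist_force: [0.4, -0.7, 1.3]
opening: -0.0001
```

```bash
python3 - <<'E'
from h import *
from workcell import bot,cams
C=(.5945,.013)
rows(bot.get_obs(),[])
out=[]
for n,(l,t) in(("top",(235,95)),("side",(195,140))):
    c=cams.camera(n);np.savez(f"{n}2.npz",**c);f=c["frame"]
    out.append(cv2.resize(f[t:t+145,l:l+130],None,fx=3,fy=3,interpolation=cv2.INTER_CUBIC))
    for t in("unit","bit_case","fin_back","dispenser","driver","board"):
        print(t,[(np.round(d["rect"],0).tolist(),round(d["confidence"],2)) for d in cams.spot_in(t,n)][:1])
cv2.imwrite("pics/f4.png",np.hstack(out))
E
```

```text
q [-7.600e+00 -2.200e+01 -1.520e+01  9.670e+01  1.000e-01  1.148e+02] p [ 0.3508 -0.0462  0.2174] tool y ang -32.4 z ang -122.4 x [ 0.001  0.002 -1.   ] F [ 0.41 -0.65  1.25] t 11.5 open -9.749076273434555e-05
unit [([246.0, 109.0, 363.0, 229.0], 0.7)]
bit_case [([278.0, 112.0, 319.0, 143.0], 0.65)]
fin_back [([285.0, 156.0, 329.0, 200.0], 0.94)]
dispenser [([193.0, 192.0, 230.0, 226.0], 0.85)]
driver [([392.0, 77.0, 425.0, 178.0], 0.93)]
board [([278.0, 241.0, 356.0, 308.0], 0.96)]
unit [([220.0, 172.0, 307.0, 251.0], 0.73)]
bit_case [([222.0, 182.0, 243.0, 206.0], 0.87)]
fin_back [([256.0, 175.0, 289.0, 207.0], 0.96)]
dispenser []
driver [([238.0, 148.0, 274.0, 158.0], 0.75)]
board [([319.0, 191.0, 378.0, 242.0], 0.8)]
```

View pics/f4.png

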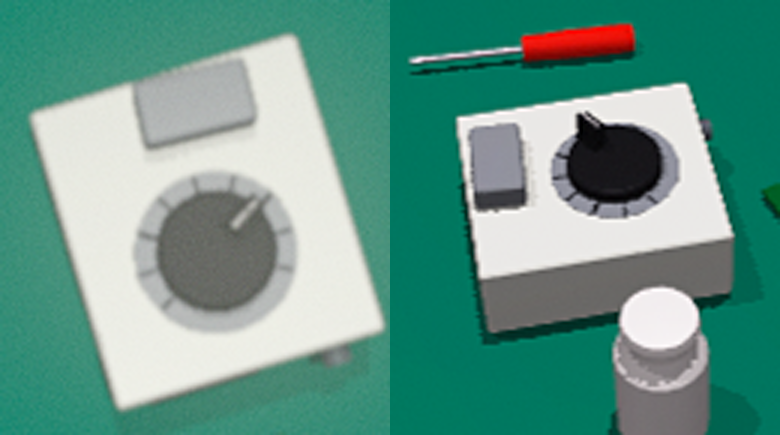

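The top view shows the fin line from (235,228) to (265,195), on the wide fourth-click tick, at about −41° (−43° expected). One numeric check, then I'll hand in.

```bash
python3 - <<'E'
from h import *
from workcell import bot
C=np.array([.5944,.0125])
a,c=dict(np.load("top0.npz")),dict(np.load("top2.npz"))
for k in(a,c):
    g=k["frame"].min(2).astype(int);u,v=np.meshgrid(np.arange(560),np.arange(420))
    P=onplane(k,np.c_[u.ravel(),v.ravel()],.1115)[:,:2].reshape(420,560,2);r=np.linalg.norm(P-C,axis=-1)
    m=(r<.033)&(g>115);q=P[m].mean(0)-C;print("line deg",np.degrees(np.arctan2(q[1],q[0])).round(1),m.sum())
    w=cv2.morphologyEx((k["frame"].min(2)>190).astype(np.uint8),cv2.MORPH_CLOSE,np.ones((3,3)))
    s=max(cv2.findContours(w,0,1)[0],key=cv2.contourArea);print(cv2.minAreaRect((onplane(k,s[:,0],.075)[:,:2]*1000).astype(np.float32)))
print(bot.job_done())
E
```

```text
line deg 58.7 47
((614.063232421875, 18.456253051757812), (186.4909210205078, 166.9896697998047), 16.982210159301758)
line deg -38.6 49
((614.16796875, 18.425186157226562), (187.0736083984375, 167.06101989746094), 17.011051177978516)
the job is handed in; nothing more can be done
None
```

The dial is four clicks clockwise, resting at the fourth-click tick, and the job was handed in after about 11.6 s of the 43 s. I pushed only the fin's back face with the closed fingertips, one click at a time. The force dropped to zero after each click as the dial sprang ahead. I then backed off and lifted clear.

**Checks that agree:**
- **Dial:** In the last top view the fin line lies on the fourth-click tick, at about −41° read by eye against −43° expected.
- **Unit:** It moved about 0.1 mm by image fit, with its yaw unchanged within 0.03°.
- **Other things:** Bit case, bottle, driver and board show no movement beyond detector noise of a few pixels.
- **Forces:** Contact stayed at about 3.5 N or less at each reading.

**Checks that disagreed or failed:**
- **Fin angle:** My final numeric check gave −38.6°, but it also read 58.7° for the starting picture, where the fin was really near 77–78°. It wrongly picked up pixels from outside the white line, so I relied on the picture.
- **Side camera:** It read about 3.5 mm too far in y, judged by the finger's known position. I used the top view and the contact forces instead.
- **Bottle:** The detector missed it in the last side picture, though it is visible there.

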